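# Fit the forked clip and counter-hold the hidden bolt head

### The job

Lift the formed clip out of its mould and hang it prongs down over the bolt on the front of the bracket, between the bracket plate and the nut with its lip towards the nut side, and let go of it. Then reach down into the narrow gap behind the bracket, grip the hidden T-shaped bolt head by its two long sides so that it stands upright, and hold it there against the weighted lever that keeps turning it; finish while still holding it firmly. Leave the nearby loose V-block and round connector load where they stand.

Things in the scene. Friction and masses are not known exactly. Their poses are not given: they have to be found in the camera images.
- stand: Fixed stand; origin under its base (110 x 130 x 12 mm, dark steel), x front to back (away from the robot), y left. Two upright aluminium plates 8 mm thick, 110 mm wide (y), tops at z = 134 mm: the bracket at x = -30 to -22 mm, the rear plate at x = 22 to 30 mm; the 44 mm gap between is open above and at both ends. A steel bolt lies along x at y = 0, z = 110 mm, through the bracket.
- bolt_seat (a point): Top of the 10 mm bolt shank midway between bracket and nut (stand frame x -36, y 0, z 115 mm; axes as the stand). The bare shank in front of the bracket is 12 mm long (x = -30 to -42 mm), then a 23 mm nut to x = -55, shank end at x = -62. An 8 mm lever rod with a 22 mm dark ball, 72 mm off the axis, sticks out of the nut to +y, sloping down; it stays below the bolt axis.
- head_center (a point): Centre of the T-shaped steel bolt head in the gap behind the bracket, on the bolt axis 110 mm above the worktop, midway between the plates: a bar 40 mm long (upright when squared up), 14 mm wide across its two long sides (along the stand's y when upright), 16 mm deep along the bolt. Axes turn with the bolt. Its top stays below the bracket's top edge, hidden from the front.
- bolt: Bolt, head, nut and lever, turning together about the bolt axis; origin at head_center; its z is up and y as the stand's when the head is upright. The lever's weight (under 0.1 N m) keeps it turned 0.35 rad against a stop, head's top leaning to the stand's +y; it starts there and falls back if let go. Fingers pointing down, closed along the stand's y on the two long sides, bring it upright.
- mould: Fixed open mould; origin under its base plate (110 x 110 x 10 mm, dark steel), x front to back. On it a steel block 80 mm wide (y), x = 5 to 35 mm, top at z = 50 mm, with a slot cavity 8 x 54 mm centred at x = 20 mm, 40 mm deep, with a 14 mm wide core between the prongs. The clip stands in it prongs down, its flange on the block's top, its lip in front of the block.
- clip_lip (a point): Where to grip the loose aluminium clip (50 to 100 g): point on its upright lip, which is 24 mm wide along the clip's y (the width to grip), 5 mm thick along x, and reaches from 20 mm below to 12 mm above this point; 70 mm above the worktop at the start. Axes are the clip's: x from lip to fork, z up; in the mould they agree with the mould's.
- clip_slot (a point): Top middle of the fork slot: 36 mm in +x and 30 mm below clip_lip. The fork is a plate 5 mm thick, 50 mm wide; slot 18 mm wide, open below, prongs reach 30 mm below this point. Above it 10 mm of web, then a 24 mm wide flange 5 mm thick runs in -x to the lip. Fitted, this point rests at bolt_seat with the clip's x along the stand's x; let go, it may lean forward about 0.2 rad.
- clip: The clip; origin between the prong ends, 30 mm below clip_slot; axes as clip_lip.
- v_block_2: Grey steel V-block, 45 x 50 x 40 mm, loose bystander standing between the mould and stand on one side and the vice on the other, origin under its centre.
- load_716: White-metal round connector load, 34 mm across and 32 mm high, loose bystander, origin under its centre.
There are look-alikes about, which are no part of the job. What is shaped like the clip but blue is not meant.

How it is judged (in metres and radians):
On the way, in this order (a step that is already met when the one before it is completed fails the run):
1. the clip is lifted clear of the mould in the fingers (height (world z) of clip above 0.06 m and contact force between clip and mould below 0.05 N and contact force between clip and the fingers above 1 N), for 0.2 s.
2. the clip hangs on the bolt between bracket and nut, let go (distance between clip_slot and bolt_seat below 0.009 m and angle between clip's own z axis and vertical below 0.35 rad and angle between the x axis of clip and the x axis of stand, either way round below 0.35 rad and contact force between clip and the fingers below 0.1 N and contact force between clip and bolt above 0.1 N), for 0.3 s.
At the end, for the whole second after the job is handed in: The clip hangs untouched on the shank between bracket and nut (its slot top within 9 mm of bolt_seat, leaning and skewed under 0.35 rad), and the fingers hold the bolt head between them (grasp point within 22 mm of its centre, contact over 8 N) with the head upright within 0.12 rad (all of step 2 and angle between bolt's own z axis and vertical below 0.12 rad and contact force between the fingers and bolt above 8 N and distance between the grasp point and head_center below 0.022 m); the arm keeps its last pose, push and grip.
It fails at once if V-block moved more than 30 mm (distance of v_block_2 from where it was at the start of the episode above 0.03 m).
It fails at once if connector load moved more than 30 mm (distance of load_716 from where it was at the start of the episode above 0.03 m).
It also fails if it takes over 40 s, if anything falls off the work surface, if the arm or the gripper's body presses on something with over 40 N, if the wrist force passes 120 N, or if a joint passes its speed limit or range.

### The arm

A 6-joint arm with a two-finger parallel gripper is mounted at the origin on a cart in front of the work surface, level with it; the furniture and walls round the work are solid. World frame = base frame: x ahead of the robot, y to its left, z up, the work surface at z = 0. Lengths are in mm, angles in rad, forces in N, time in s.
With the tool pointing down it reaches from about 325 to 775 mm from the base axis. Payload 9.3 kg.
Tool frame: the origin (TCP) lies at the centre of the arm's flange, where the gripper is bolted on; the fingertips stand 173 mm ahead of it and the grasp point (between the pads) lies 155 mm ahead of it (hold_point_z is the distance from the TCP to the grasp point, in mm); z points along the fingers, y is the line along which they close (so a half turn about z gives the same grasp; the last joint's range is limited). The gripper opens to 85 mm and grips with 20 to 120 N. Pads are 22 mm wide; open, the fingers measure 114 mm over their backs; the gripper's body (76 mm by 85 mm) begins 54 mm behind the grasp point. The pads swing forward as they close: fully open they stand 13 mm farther back than shut.
Start: joints at [1.022, 0.259, 0.021, 1.334, 0, 1.418], TCP at [212.052, 507.476, 404.679] pointing down, gripper open.
Joint ranges: [-3.04, 3.04], [-0.91, 1.82], [-1.04, 1.36], [-1.92, 1.95], [-1.52, 1.45], [-3.14, 3.14]. Speed limits (rad/s): [2.22, 2.22, 2.79, 3.14, 3.14, 3.14].

### API

Orientations are given as [roll, pitch, yaw] about the fixed x, y, z axes, in that order (R = Rz(yaw) Ry(pitch) Rx(roll)).
In Python, from bench import reach, move_l, set_joints, command_gripper, hold, inverse_kinematics, state, camera, get_calibration, IKError, sign_off, hold_point_z gives the robot as it stands. The module is installed in compiled form; this text tells all that it offers. Calls block until the motion is done:
- reach(position, orientation): joint-space move of the TCP to a pose.
- move_l(position, v=150, attitude=None): straight line of the TCP; attitude=None keeps the orientation; v is the mean speed in mm/s.
- set_joints(angles): joint-space move.
- command_gripper(opening, effort=None): opening from 0.0 (shut) to 1.0 (fully open); effort is the grip in N (None keeps the last); returns when the fingers have stopped.
- hold(seconds).
- inverse_kinematics(position, orientation): joint angles nearest the present ones, or None.
- state(): the state.
- camera(name): name is "scene" or "top"; returns the picture (480x640x3 uint8, red, green, blue); there is no depth.
- get_calibration(name): a dict with "fx", "fy", "cx", "cy" (pixels), "k1" (the pictures are not rectified: a ray, as slopes to the right and down, at radius r is drawn at 1 + k1 r^2 times it, then the intrinsics apply), "position" and "rotation" of the camera in the world. Camera axes: x right, y down, z forward; pixel columns grow to the right and rows downward; lengths in mm; the calibration is good to about 2 mm. A picture is of the moment at which its call begins. get_calibration takes no time and is no camera call.
A pose or a line that the arm cannot do raises IKError and nothing moves.
- sign_off(): hands the job in; it is judged then, once.
The state is a dict: "t": time; "qpos": joint angles; "joint_velocities": joint speeds; "tau": joint torques, N m; "eef_pos": TCP position; "tool_rot": TCP orientation; "contact_force": force on the tool from outside, world axes, zero at the start; "ft_torque": the same for the moment, N m; "finger_gap": opening from 0.0 (shut) to 1.0 (fully open); "gripper_force": force on a finger pad.
Only numpy, scipy, OpenCV 4.12 (cv2) and the standard library are available. Lean on these libraries where they do the work, as an engineer would, in place of code of your own. Each camera call takes 0.05 s, during which the arm holds its last target. There are 200 camera calls.

## Working session

There is one attempt and no reset: what is moved stays moved. The work goes in short steps, each a Python script; the robot and the scene stay as the last script left them, time stands still between calls to the robot, and variables do not carry over. Pictures are saved under pics/ and viewed, at most 10 in all, crops included, and the job is handed in when it is done.

```bash
mkdir -p pics; python3 - <<'E'
from bench import *
import cv2
for n in("scene","top"):
    cv2.imwrite(f"pics/{n}0.png",camera(n)[:,:,::-1]); print(n,get_calibration(n))
s=state();print(s['t'],s['tool_rot'],s['finger_gap'],s['contact_force'],hold_point_z)
E
```

```text
scene {'fx': 566.3335561142005, 'fy': 566.3335561142005, 'cx': 324.2592431668791, 'cy': 234.4211955129516, 'k1': 0.040467944166514086, 'position': array([ 100.94391147, 1046.9876313 ,  485.59413423]), 'rotation': array([-2.0350326 , -0.01303546, -2.68540504])}
top {'fx': 480.72708094772645, 'fy': 480.72708094772645, 'cx': 322.9189949897068, 'cy': 245.6767067442701, 'k1': -0.03688151790619987, 'position': array([332.71597623, 358.65205738, 930.03683318]), 'rotation': array([-3.01345641,  0.03283689, -1.56712847])}
0.1 [-3.14042648e+00 -1.85932118e-04  2.74578676e+00] 1.0000717847844005 [-0.43876074  0.01550443 -0.25840881] 154.70000000000002
```

View pics/scene0.png

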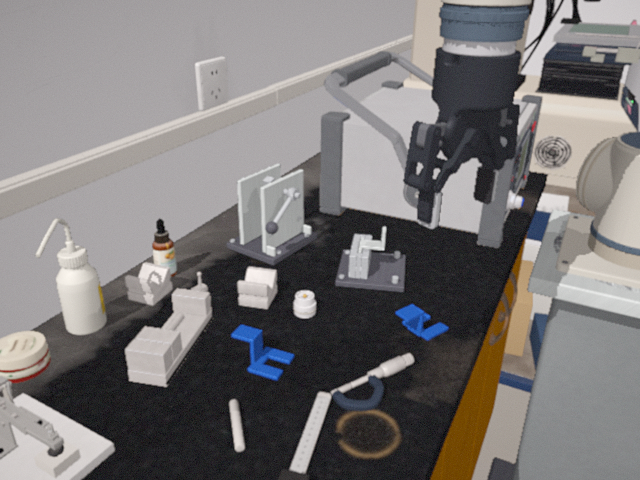

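View pics/top0.png

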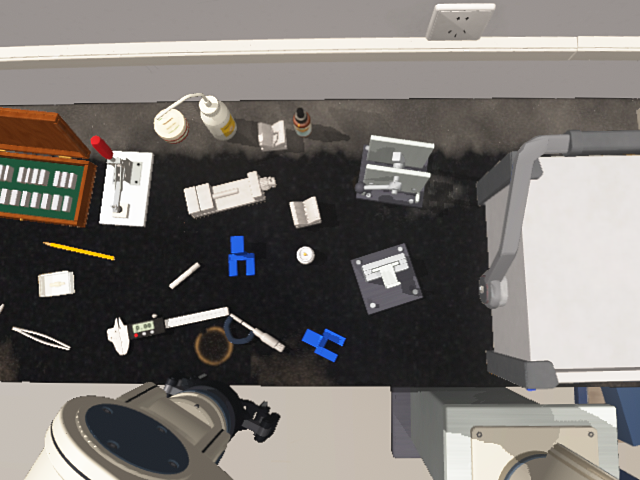

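```bash
python3 - <<'E'
import cv2
t=cv2.imread("pics/top0.png");s=cv2.imread("pics/scene0.png")
def crop(i,x,y,w,h,f):
    c=cv2.resize(i[y:y+h,x:x+w],None,fx=f,fy=f,interpolation=cv2.INTER_CUBIC)
    for k in range(0,w,10): cv2.line(c,(k*f,0),(k*f,6 if k%50 else 14),(0,0,255),1)
    for k in range(0,h,10): cv2.line(c,(0,k*f),(6 if k%50 else 14,k*f),(0,0,255),1)
    return c
import numpy as np
a=crop(t,345,130,100,100,6);
cv2.imwrite("pics/c1.png",a)
cv2.imwrite("pics/c2.png",crop(t,345,230,100,100,6))
cv2.imwrite("pics/c3.png",crop(s,220,160,200,140,4))
E
```

```text
(no output)
```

View pics/c1.png

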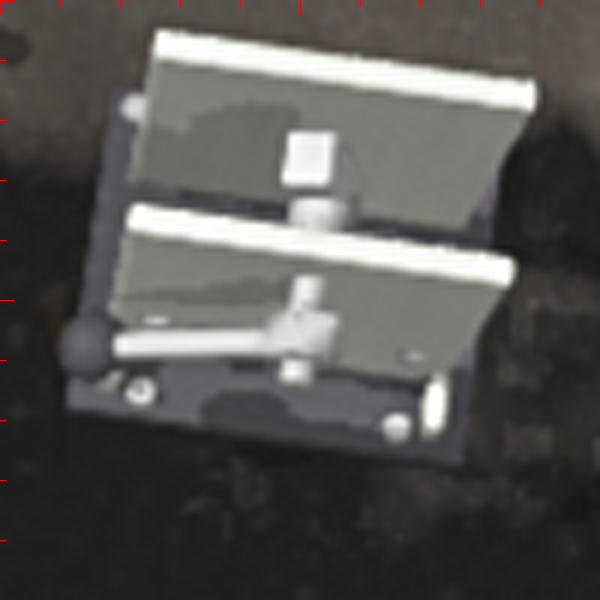

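View pics/c2.png

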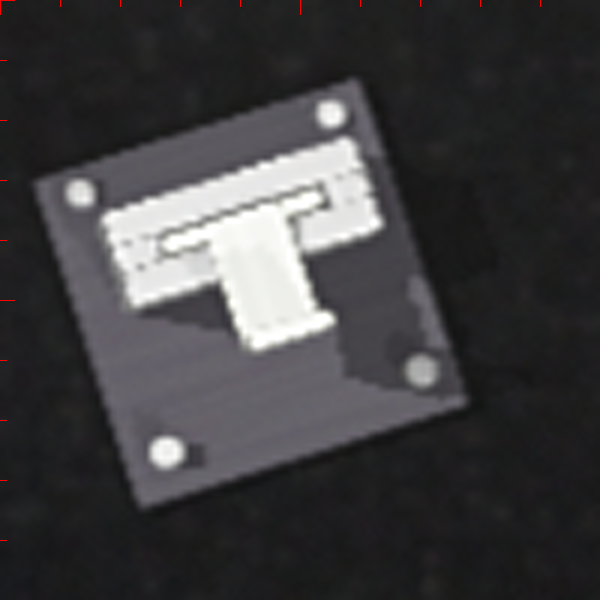

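View pics/c3.png

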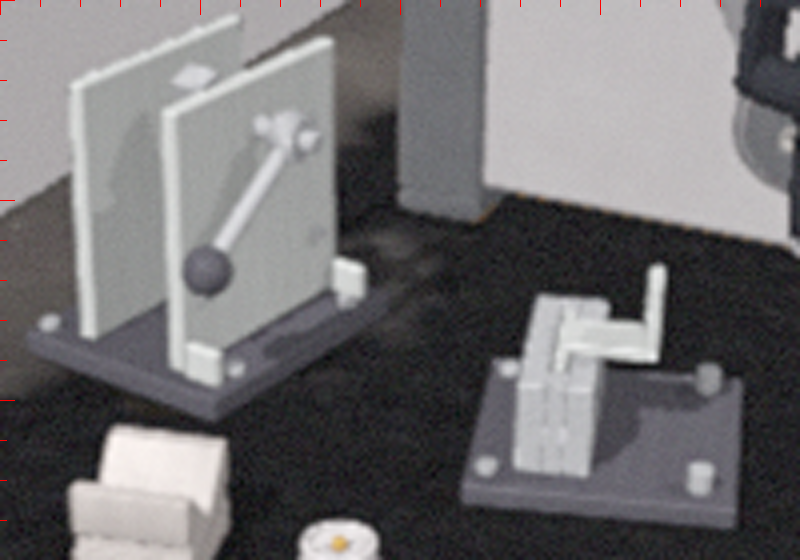

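```bash
cat > h.py <<'E'
import numpy as np, cv2
from bench import *
from scipy.optimize import least_squares
from scipy.spatial.transform import Rotation as Ro
def proj(n,P):
    c=get_calibration(n); R=Ro.from_euler('xyz',c['rotation']).as_matrix()
    q=(np.atleast_2d(P)-c['position'])@R; s=q[:,:2]/q[:,2:]
    s=s*(1+c['k1']*(s**2).sum(1,keepdims=True))
    return s*[c['fx'],c['fy']]+[c['cx'],c['cy']]
def W(p,L):
    c,s=np.cos(p[2]),np.sin(p[2]); L=np.atleast_2d(np.array(L,float))
    return np.c_[p[0]+c*L[:,0]-s*L[:,1],p[1]+s*L[:,0]+c*L[:,1],L[:,2]]
E
cat > fit.py <<'E'
from h import *
def T(l,o,f): return [(np.array(a[:3]),np.array(a[3:])/f+o) for a in l]
st={'top':T([(-22,55,134,132,204),(-30,55,134,128,229),(-22,-55,134,517,258),(-30,-55,134,511,286),(30,55,134,159,30),(22,55,134,155,54),(30,-55,134,536,80),(22,-55,134,530,108),(-55,65,12,68,408),(-55,-65,12,462,463)],[345,130],6),
'scene':T([(-30,55,134,178,113),(-22,55,134,163,108),(-30,-55,134,334,40),(30,55,134,71,87),(22,-55,134,240,18),(-55,65,12,213,404),(55,65,12,30,340)],[220,160],4)}
mo={'top':T([(55,55,10,35,182),(55,-55,10,358,78),(-55,-55,10,468,402),(-55,55,10,140,508),(35,40,50,102,215),(35,-40,50,352,138),(5,-40,50,382,228),(5,40,50,132,307)],[345,230],6),
'scene':T([(-55,55,10,737,513),(55,55,10,463,487),(-55,-55,10,742,380),(35,40,50,515,383),(5,40,50,590,390),(35,-40,50,538,297),(5,-40,50,608,300)],[220,160],4)}
for nm,d,x0 in(('stand',st,[480,200,-.1]),('mould',mo,[330,210,.3])):
    for cams in(['top'],['scene'],['top','scene']):
        def res(p): return np.concatenate([(proj(c,W(p,[l for l,_ in d[c]]))-[u for _,u in d[c]]).ravel() for c in cams])
        r=least_squares(res,x0,loss='soft_l1',x_scale=[10,10,.1]); print(nm,cams,r.x.round(3)); 
        print((res(r.x).reshape(-1,2)).round(1).tolist())
E
python3 fit.py
```

```text
stand ['top'] [ 5.89593e+02  2.53178e+02 -1.48000e-01]
[[-0.2, -0.2], [-0.2, 0.1], [-0.0, -0.2], [0.4, -0.3], [-0.5, -0.2], [-0.5, 0.3], [0.5, 0.3], [0.9, 0.1], [-0.6, -0.1], [0.3, 0.2]]
stand ['scene'] [ 5.88943e+02  2.52203e+02 -1.32000e-01]
[[0.1, 0.8], [0.0, 1.0], [0.0, 0.2], [-0.8, -0.4], [0.4, -0.0], [1.5, -0.4], [-1.0, -1.5]]
stand ['top', 'scene'] [ 5.89241e+02  2.52945e+02 -1.43000e-01]
[[-0.0, 0.2], [0.0, 0.5], [0.2, -0.1], [0.7, -0.3], [-0.5, 0.2], [-0.4, 0.6], [0.5, 0.3], [1.0, 0.1], [-0.3, 0.2], [0.6, 0.3], [-0.8, 0.9], [-0.8, 1.1], [-0.1, 0.5], [-1.4, -0.5], [0.4, 0.1], [0.6, -0.2], [-1.5, -1.6]]
mould ['top'] [3.87782e+02 2.67444e+02 3.09000e-01]
[[-0.5, -0.3], [0.1, -0.3], [0.4, 0.5], [-0.1, 0.5], [-0.0, -0.1], [-0.2, -0.5], [0.1, 0.1], [0.1, 0.2]]
mould ['scene'] [3.88043e+02 2.66090e+02 3.04000e-01]
[[-0.4, -0.6], [-0.7, -0.4], [0.1, -0.2], [0.5, 0.5], [0.5, 0.3], [-0.0, -0.1], [-0.1, 0.5]]
mould ['top', 'scene'] [3.87768e+02 2.67178e+02 3.07000e-01]
[[-0.3, -0.4], [0.3, -0.3], [0.6, 0.6], [-0.1, 0.4], [0.2, -0.1], [0.0, -0.4], [0.3, 0.1], [0.2, 0.1], [-0.3, -0.2], [-0.7, 0.1], [-0.0, 0.1], [0.5, 0.8], [0.5, 0.7], [-0.2, 0.2], [-0.3, 0.8]]
```

```bash
cat >> h.py <<'E'
ST=np.array([589.3,253.0,-.145]); MO=np.array([387.8,267.2,.307])
H=hold_point_z
def tp(p,l): # grasp point local -> TCP position
    return W(p,l)[0]+[0,0,H]
def rep(m):
    s=state(); print(m,round(s['t'],1),s['eef_pos'].round(1) if hasattr(s['eef_pos'],'round') else s['eef_pos'],'F',np.round(s['contact_force'],1),'M',np.round(s['ft_torque'],2),'gap',round(s['finger_gap'],3),'gf',np.round(s['gripper_force'],1))
E
python3 - <<'E'
from h import *
print(proj('scene',W(MO,[(-16,12,82),(-16,-12,82)])), proj('top',W(MO,[(-18.5,12,82),(-18.5,-12,82)])))
for y in(.307,.307+np.pi,.307-np.pi):
    q=inverse_kinematics(tp(MO,(-16,0,150)),[np.pi,0,y]); print(y,None if q is None else np.round(q,2))
for y in(-.145,-.145+np.pi):
    q=inverse_kinematics(tp(ST,(0,0,150)),[np.pi,0,y]); print(y,None if q is None else np.round(q,2))
E
```

```text
[[383.42612179 233.40604102]
 [384.25003442 226.97169931]] [[387.66161394 288.28719515]
 [400.68229026 284.16031463]]
0.307 [ 0.43  0.15 -0.38  1.04  0.   -3.02]
3.448592653589793 [ 0.43  0.15 -0.38  1.04  0.    0.12]
-2.834592653589793 [ 0.43  0.15 -0.38  1.04  0.    0.12]
-0.145 [ 0.27  0.45  0.06  1.18  0.   -2.72]
2.996592653589793 [0.27 0.45 0.06 1.18 0.   0.42]
```

```bash
python3 - <<'E'
from h import *
O=[np.pi,0,.307-np.pi]
reach(tp(MO,(-16,0,150)),O); rep('above')
move_l(tp(MO,(-16,0,72)),v=120); rep('down')
command_gripper(0.0,60); rep('grip')
cv2.imwrite('pics/g.png',cv2.resize(camera('scene')[160:300,300:500,::-1],None,fx=4,fy=4))
move_l(tp(MO,(-16,0,92)),v=60); rep('l1')
move_l(tp(MO,(-16,0,190)),v=120); hold(.3); rep('l2')
cv2.imwrite('pics/l.png',cv2.resize(camera('scene')[80:280,280:500,::-1],None,fx=3.4,fy=3))
E
```

```text
above 1.3 [372.6 262.7 305. ] F [-0.2  0.2  0.2] M [-0.    0.04  0.01] gap 0.999 gf 0.0
down 2.1 [372.7 262.7 227.2] F [ 0.   0.4 -0.4] M [ 0.01  0.03 -0.02] gap 1.0 gf 0.0
grip 2.7 [372.5 262.3 227. ] F [-2.1 -1.2  5.3] M [-0.13  0.23 -0.01] gap 0.262 gf 58.5
l1 3.2 [372.6 262.4 247. ] F [-0.2 -0.4 -0.2] M [-0.02  0.02 -0.01] gap 0.261 gf 58.7
l2 4.5 [372.5 262.4 344.3] F [ 0.4 -0.4 -0.9] M [-0.   -0.01  0.06] gap 0.263 gf 58.7
```

View pics/l.png

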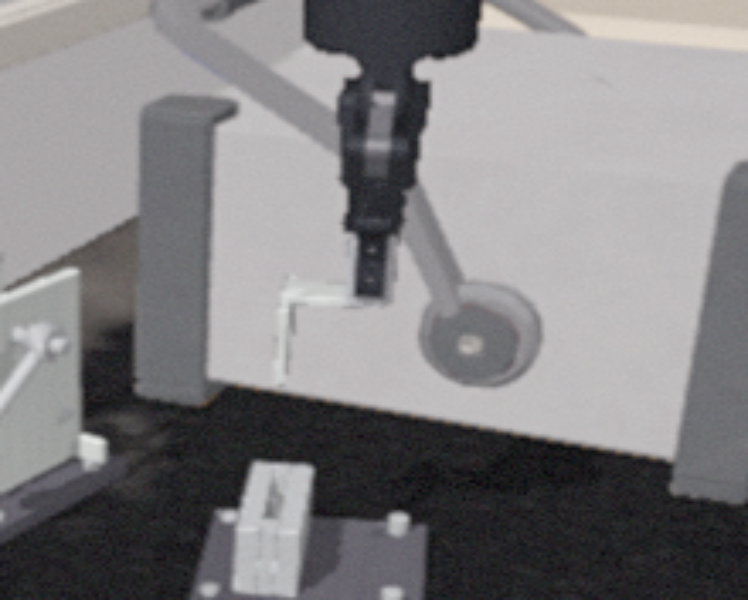

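```bash
python3 - <<'E'
from h import *
O=[np.pi,0,-.145+np.pi]
move_l(tp(MO,(-16,0,235)),v=150)
reach(tp(ST,(-72,0,235)),O); move_l(tp(ST,(-72,0,212)),v=80);hold(.4); rep('hover')
t=camera('top');s=camera('scene')
cv2.imwrite('pics/t2raw.png',t[:,:,::-1]);cv2.imwrite('pics/s2raw.png',s[:,:,::-1])
a=cv2.resize(t[130:230,365:445,::-1],None,fx=5,fy=5,interpolation=2)
b=cv2.resize(s[120:220,230:310,::-1],None,fx=5,fy=5,interpolation=2)
cv2.imwrite('pics/hov.png',np.hstack([a,b]))
for l in [(-33.5,25,150),(-38.5,25,150),(-33.5,25,190+5),(-33.5,-25,150),(-74.5,12,222)]: print(l,(proj('scene',W(ST,l))[0]-[230,120])*5+[400,0],(proj('top',W(ST,l))[0]-[365,130])*5)
E
```

```text
hover 6.4 [518.1 263.4 366.9] F [ 0.5  0.6 -0.9] M [ 0.04 -0.02  0.02] gap 0.263 gf 58.7
(-33.5, 25, 150) [632.61617084 276.22885407] [ 97.13231917 201.42173858]
(-38.5, 25, 150) [644.39711231 279.40789359] [ 95.16641843 215.84630701]
(-33.5, 25, 195) [629.09478866 146.18393572] [110.52059096 160.99442529]
(-33.5, -25, 150) [723.30267654 235.04494114] [246.62286895 221.93111877]
(-74.5, 12, 222) [753.52584301  78.38713761] [144.610244   270.47884518]
```

View pics/hov.png

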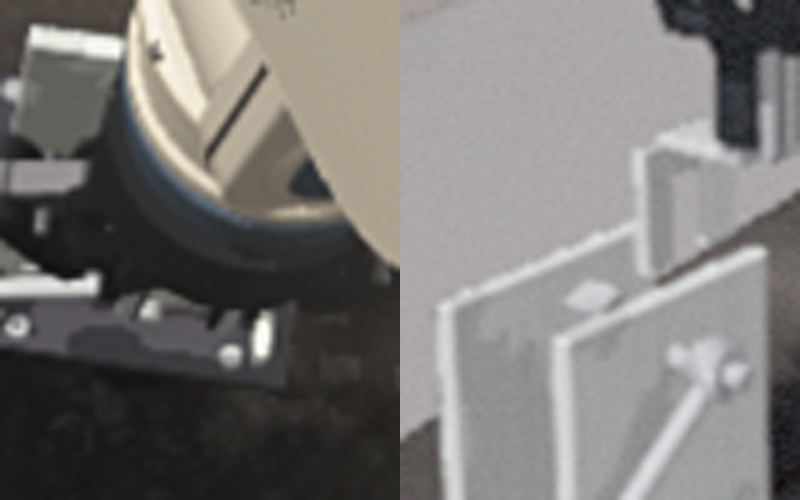

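```bash
python3 - <<'E'
from h import *
X=-71.4
move_l(tp(ST,(X,0,180)),v=60); rep('180')
for z in [172,165,160,156,153,151,149,148,147,146,145,144]:
    move_l(tp(ST,(X,0,z)),v=30); s=state(); print(z,np.round(s['contact_force'],1),np.round(s['ft_torque'],2))
    if np.linalg.norm(np.array(s['contact_force'])-[.5,.6,-.9])>5: break
rep('end')
s=camera('scene')
cv2.imwrite('pics/s3.png',cv2.resize(s[130:230,230:350,::-1],None,fx=6,fy=6,interpolation=2))
E
```

```text
180 7.2 [518.7 263.3 334.7] F [-0.  -0.7 -0.7] M [-0.05 -0.02  0.01] gap 0.263 gf 58.7
172 [-0.1  0.4 -0.7] [-0.04  0.03  0.03]
165 [-0.  -0.8 -0.9] [-0.01  0.03  0.01]
160 [-0.8  0.1  0.1] [-0.02 -0.01  0.03]
156 [ 0.  -0.1 -0.3] [ 0.02 -0.07 -0.01]
153 [ 1.  -0.4 -0.6] [ 0.01 -0.    0.02]
151 [-1.2 -0.8 -0.4] [0.04 0.02 0.01]
149 [ 0.5 -0.8 -0.9] [ 0.05  0.01 -0.03]
148 [ 0.6  0.5 -0.6] [-0.05  0.03  0.04]
147 [-0.8 -0.1  1.3] [0.   0.08 0.01]
146 [-2.4 -0.6  7.3] [-0.08  0.41 -0.01]
end 10.1 [518.5 263.4 301.4] F [-2.4 -0.6  7.3] M [-0.08  0.41 -0.01] gap 0.262 gf 59.6
```

View pics/s3.png

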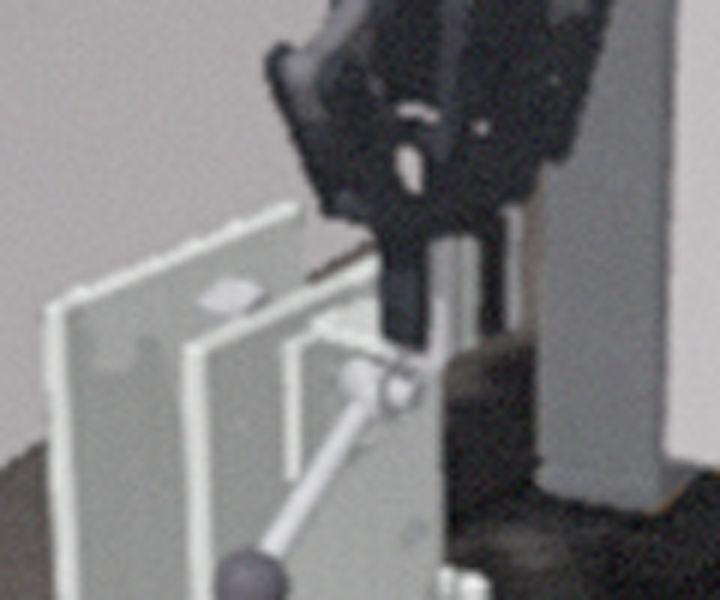

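```bash
python3 - <<'E'
from h import *
X=-71.4
move_l(tp(ST,(X,0,147)),v=30)
command_gripper(0.6,60); hold(.6); rep('open')
move_l(tp(ST,(X,0,240)),v=120); hold(.2); rep('up')
move_l(tp(ST,(-20,0,300)),v=200)
s=camera('scene')
cv2.imwrite('pics/s4.png',cv2.resize(s[130:230,230:350,::-1],None,fx=6,fy=6,interpolation=2))
E
```

```text
open 11.4 [518.6 263.3 301.7] F [-0.4  0.2 -0.2] M [ 0.05 -0.02 -0.02] gap 0.599 gf 0.0
up 12.5 [518.6 263.3 394. ] F [-0.6  0.   0.1] M [ 0.05  0.03 -0.05] gap 0.602 gf 0.0
```

View pics/s4.png

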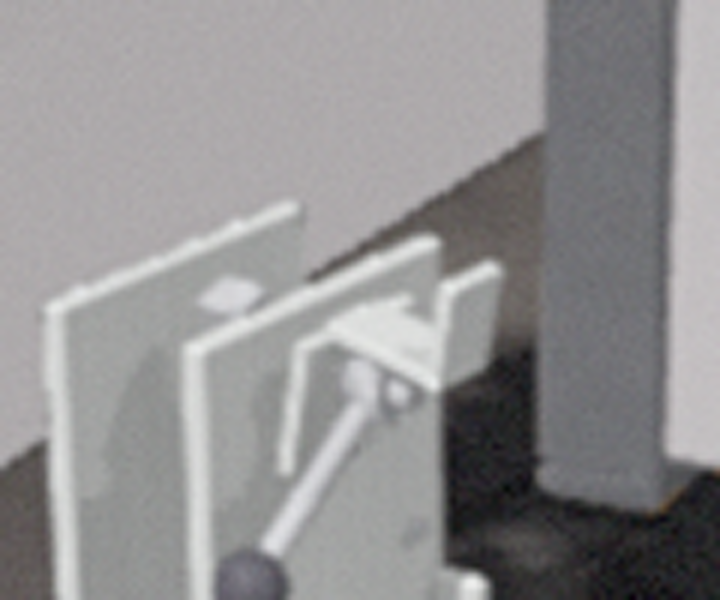

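```bash
python3 - <<'E'
from h import *
reach(tp(ST,(0,0,250)),[np.pi,0,-.145+np.pi]); rep('a')
move_l(tp(ST,(0,0,150)),v=120); rep('b')
for z in (135,120,107):
    move_l(tp(ST,(0,0,z)),v=60); rep(z)
    if np.linalg.norm(state()['contact_force'])>8: break
else:
    command_gripper(0.0,100); hold(.5); rep('grip')
s=camera('scene')
cv2.imwrite('pics/s5.png',cv2.resize(s[130:230,230:350,::-1],None,fx=6,fy=6,interpolation=2))
E
```

```text
a 13.5 [588.5 253.  403.4] F [-0.1 -0.4  1.3] M [-0.01 -0.01  0.04] gap 0.6 gf 0.0
b 14.4 [589.4 253.1 305.8] F [0.3 0.5 0.4] M [0.01 0.05 0.04] gap 0.601 gf 0.0
135 14.8 [589.2 253.  289.2] F [-0.3 -1.3  0.9] M [ 0.04  0.03 -0.  ] gap 0.601 gf 0.0
120 15.2 [589.2 253.  274.2] F [ 0.1  0.7 -0.5] M [-0.02 -0.    0.02] gap 0.604 gf 0.0
107 15.6 [589.2 253.  261.2] F [ 0.8 -0.7 -0.2] M [0.02 0.   0.02] gap 0.602 gf 0.0
grip 16.6 [589.4 253.6 262.5] F [0.4 5.4 3. ] M [ 0.92  0.02 -0.01] gap 0.157 gf 96.8
```

View pics/s5.png

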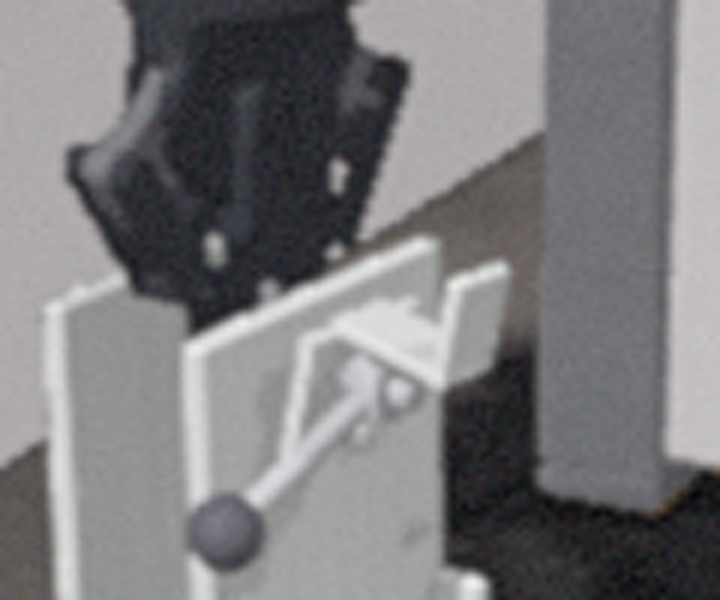

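```bash
python3 - <<'E'
from h import *
off=None
for u in((250,575),(225,530)):
    u=np.array(u)/6+[230,130]
    f=lambda p: (proj('scene',W(ST,(-48.5,72*np.cos(p[0]),110-72*np.sin(p[0]))))-u).ravel()
    r=least_squares(f,[.6]); print(r.x,r.fun)
hold(1); rep('h')
E
```

```text
[0.52056372] [-1.08648309  0.61319296]
[0.2559052] [-0.02529324  0.00617502]
h 17.6 [589.4 253.6 262.5] F [0.3 5.3 3. ] M [0.95 0.01 0.04] gap 0.158 gf 96.8
```

```bash
python3 - <<'E'
from h import *
r=[]
for im,w in((cv2.imread('pics/scene0.png'),(256,212,290,242)),(camera('scene')[:,:,::-1],(256,204,290,234))):
    x0,y0,x1,y1=w; c=cv2.GaussianBlur(np.ascontiguousarray(im[y0:y1,x0:x1]),(3,3),0).max(2)
    n,l,s,ce=cv2.connectedComponentsWithStats((c<115).astype('uint8'))
    k=1+s[1:,4].argmax(); u=ce[k]+[x0,y0]
    f=lambda p: (proj('scene',W(ST,(-48.5,72*np.cos(p[0]),110-72*np.sin(p[0]))))-u).ravel()
    q=least_squares(f,[.5]); print(u,s[k],q.x,q.fun); r.append(q.x[0])
print('turned',r[0]-r[1])
E
```

```text
[272.44927536 229.27536232] [11 12 11 10 69] [0.63778452] [ 0.00772004 -0.0060553 ]
[268.75       220.20588235] [ 6 10 12 12 68] [0.3174452] [-0.70519447  0.21518376]
turned 0.32033931527226106
```

```bash
python3 -c "
from bench import *
print(sign_off())"
```

```text
the job is handed in; nothing more can be done
None
```

The job is handed in, with no verdict returned: the clip hangs on the bolt, let go, and the gripper is holding the T-head at about 97 N, turned about 0.32 of its 0.35 rad, so upright to roughly 0.03 rad; I commanded nothing near the V-block or connector load but did not re-check them.

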